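# Twist the proud crucible home in the dip-soldering station

## Task

One of the two empty square-headed crucibles in the cold dip-soldering station has stuck part way down its snug well and stands higher than the other. Take it by its square head and, pressing down, twist it (either way, between an eighth and a quarter of a turn) as it sinks, until its shoulder sits fully home on the station's top; then let go. Leave the other crucible as it is.

Things in the scene. Friction and masses are not known exactly. Their poses are not given: they have to be found in the camera images.
- crucible_head (a point): Centre of the square head of the proud crucible (dark steel, 0.3 kg). Open head 46 x 46 x 44 mm, 5 mm walls; point 22 mm under its rim, 22 mm over its shoulder; x, y square to the outer flats, z up. Below: round barrel, 40 mm dia, 40 long, held by spring pads in the well (slides at 10 to 20 N, less when turned). Starts within 0.08 rad of square to the station, shoulder 12 to 18 mm above its top.
- neighbour_head (a point): The other crucible, identical, already fully home in the other well, so 12 to 18 mm lower. This point is the centre of its square head. It must stay as it is.
- station: Fixed grey block 110 deep (x), 250 wide (y), 60 mm tall; origin at centre of underside, z up, knobs on its -x side. Round wells at x 0, y +65 and -65 mm; either may hold the proud crucible. A crucible is home with its shoulder on the flat top: head centre 82 mm above this origin.
Things that resemble listed ones, but are neither listed nor needed, are in the scene too. Leave any pink or red look-alike of the part that bears crucible_head alone.

How it is judged:
By the outcome, as a careful person would: the job done as asked, in the order asked, and still so for the second after the job is handed in, with the robot touching nothing.
It also fails if it takes over 35 s, if anything falls off the work surface, if the arm or the gripper's body presses on something with over 40 N, if the wrist force passes 120 N, or if a joint passes its speed limit or range.

## Robot

A 6-joint arm with a two-finger parallel gripper is mounted at the origin on a cart in front of the work surface, level with it; the furniture and walls round the work are solid. World frame = base frame: x ahead of the robot, y to its left, z up, the work surface at z = 0. Lengths are in m, angles in degrees, forces in N, time in s.
With the tool pointing down it reaches from about 0.25 to 0.725 m from the base axis. Payload 9.7 kg.
Tool frame: the origin (TCP) lies midway between the tips of the shut fingers; the grasp point (between the pads) lies 19 mm behind it; z points along the fingers, y is the line along which they close (so a half turn about z gives the same grasp; the last joint's range is limited). The gripper opens to 85 mm and grips with 20 to 120 N. Pads are 22 mm wide; open, the fingers measure 114 mm over their backs; the gripper's body (76 mm by 85 mm) begins 54 mm behind the grasp point. The pads swing forward as they close: fully open they stand 13 mm farther back than shut.
Start: joints at [75.63, 4.979, 10.078, 95.1, 0, 90], TCP at [0.136, 0.533, 0.231] pointing down, gripper open.
Joint ranges: [-179.16, 179.16], [-48.56, 103.87], [-65.8, 70.77], [-126.05, 130.52], [-82.76, 87.17], [-180, 180]. Speed limits (degrees/s): [127.2, 127.2, 147.25, 180, 180, 180].

## Interface

Orientations are given as [roll, pitch, yaw] about the fixed x, y, z axes, in that order (R = Rz(yaw) Ry(pitch) Rx(roll)).
In Python, from workcell import bot gives the robot as it stands.
- The arm moves only by the shell command python3 -m crank 'ROWS' [FORCE]. ROWS is JSON, a list of rows, each an object with "gripper": the finger opening in mm, from 0 to 85.4; "travel": the shift along the tool's x, y, z in mm, a list of three; "twist": the turn, a rotation vector about the tool's x, y, z in rad, a list of three. In form: [{"gripper": gripper, "travel": [tx, ty, tz], "twist": [rx, ry, rz]}, ...]. A call has 1 to 12 rows; each row shifts and turns the commanded pose from where the row before left it, along the tool's axes as they then stand; what a row does not reach is not made up. A row lasts 1/8 s, in which the tool goes at most 62.5 mm and 10.7 degrees, less where a joint would pass 70% of its speed; a pose out of reach is approached as far as the arm can. A call is refused whole if a number of a shift passes 62.5 or a number of a turn 0.188, either way. A call with a gripper value outside its range is refused whole. The fingers move at their own pace and stop on an object; FORCE is the grip in N (left out, the last holds). Time passes only in rows, so rows that do not move let the fingers close. It gives the time, the measured TCP pose, the force, the opening and the grip force at its end, in the units of the state.
- bot.get_obs(): the state, without advancing time (a new reading comes with each control period).
- bot.camera(name): name is "side" or "top" or "wrist"; returns the picture (480x640x3 uint8, red, green, blue); there is no depth.
- bot.calibration(name): a dict with "vfov" (degrees; the focal length in pixels is half the picture's height over the tangent of half this angle, whatever the lens; pixels are square), "cx", "cy" (the principal point, pixels), "camera_from_world" (4x4, takes a point from world to camera coordinates). Camera axes: x right, y down, z forward; pixel columns grow to the right and rows downward; lengths in m; the calibration is good to about 2 mm. The wrist camera is an equidistant fisheye: a pixel r from the principal point sees the ray r / f radians off the axis. A picture is of the moment at which its call begins: read the wrist's pose just before it. calibration takes no time and is no camera call; for the wrist camera it gives the pose at the moment of the call.
- bot.job_done(): hands the job in; it is judged then, once.
The state is a dict: "time": time; "q": joint angles; "qd": joint speeds; "joint_efforts": joint torques, N m; "ee_pos": TCP position; "tcp_rot": TCP orientation; "wrist_force": force on the tool from outside, world axes, zero at the start; "torque": the same for the moment, N m; "opening": finger opening in m; "grasp_force": force on a finger pad.
Only numpy, scipy, OpenCV 4.12 (cv2) and the standard library are available. Lean on these libraries where they do the work, as an engineer would, in place of code of your own. Each camera call takes 0.05 s, during which the arm holds its last target. There are 200 camera calls.

## Working session

There is one attempt and no reset: what is moved stays moved. The work goes in short steps, Python scripts to look and compute and a shell command to move; the robot and the scene stay as the last step left them, time stands still between calls to the robot, and variables do not carry over. Pictures are saved under pics/ and viewed, at most 10 in all, crops included, and the job is handed in when it is done.

```bash
mkdir -p pics
python3 - <<'E'
from workcell import bot
import cv2
for n in("top","side"):
    cv2.imwrite(f"pics/{n}0.png",bot.camera(n)[:,:,::-1])
    c=bot.calibration(n);print(n,c)
o=bot.get_obs();print(o)
E
```

```text
top {'vfov': 55.88621731133748, 'cx': 322.60521382136795, 'cy': 243.56939652886942, 'camera_from_world': array([[ 0.02473628, -0.99961957,  0.01219996,  0.02422655],
       [-0.98468328, -0.02646991, -0.17233158,  0.61568023],
       [ 0.17258895, -0.00775026, -0.98496345,  0.82770219],
       [ 0.        ,  0.        ,  0.        ,  1.        ]])}
side {'vfov': 52.76646437018144, 'cx': 323.29613774517736, 'cy': 239.39475182466066, 'camera_from_world': array([[-0.97868922, -0.20533765, -0.00196688,  0.60714583],
       [-0.11289937,  0.54605725, -0.83010554,  0.10453252],
       [ 0.17152595, -0.81219328, -0.55760283,  0.83889804],
       [ 0.        ,  0.        ,  0.        ,  1.        ]])}
{'time': 0.1, 'q': array([ 7.56311345e+01,  5.00889243e+00,  1.00378265e+01,  9.51007421e+01,
       -8.37121003e-04,  8.99992120e+01]), 'qd': array([ 0.01849606, -0.03818718,  0.14368576, -0.07005242,  0.07849382,
        0.00106779]), 'joint_efforts': array([ 7.53616996e-05, -5.21562159e+01,  4.65653980e+01,  1.59489684e-02,
       -9.58799546e-05, -1.75680622e-06]), 'ee_pos': array([0.13643924, 0.53258032, 0.23063447]), 'tcp_rot': array([-1.79928192e+02,  8.36132789e-04,  1.65631924e+02]), 'wrist_force': array([ 0.25049046, -0.62163422,  0.26164729]), 'torque': array([0.01092854, 0.00014664, 0.02725016]), 'grasp_force': 0.0, 'opening': 0.08518190279898938}
```

View pics/top0.png

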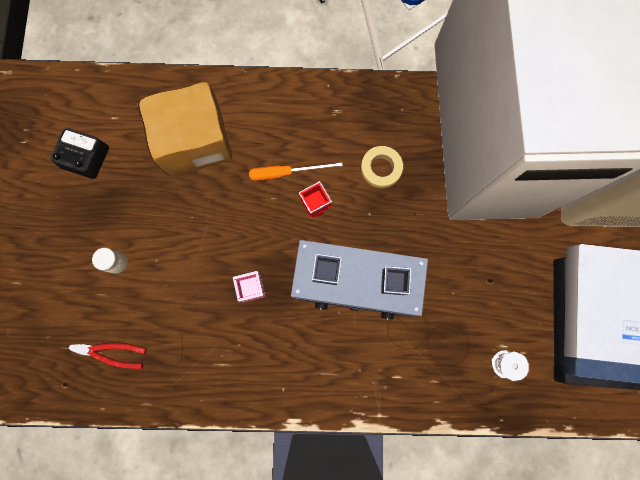

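View pics/side0.png

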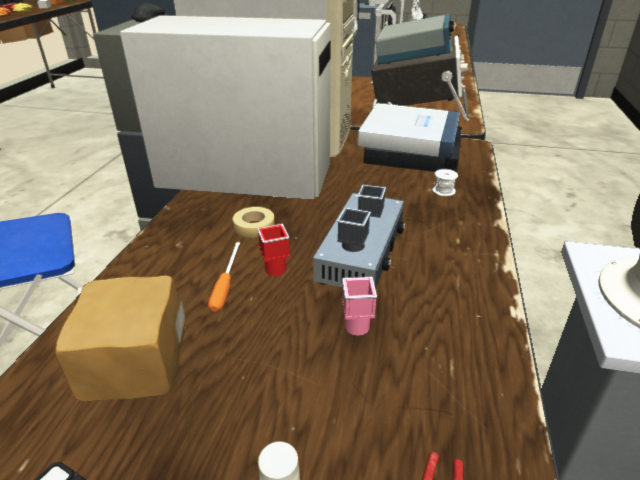

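The top view shows the station with heads at (326,269) and (397,281). In the side view, the head at (354,222), on the +y side, shows its barrel, so it is the proud one. I'll zoom in for corners.

Run:
```python
import cv2,numpy as np
t=cv2.imread("pics/top0.png")[232:327,285:435];s=cv2.imread("pics/side0.png")[180:290,310:415]
a=cv2.resize(t,None,fx=5,fy=5,interpolation=cv2.INTER_CUBIC)
cv2.imwrite("pics/tz.png",a)
cv2.imwrite("pics/sz.png",cv2.resize(s,None,fx=5,fy=5,interpolation=cv2.INTER_CUBIC))
```

```text
(no output)
```

View pics/tz.png

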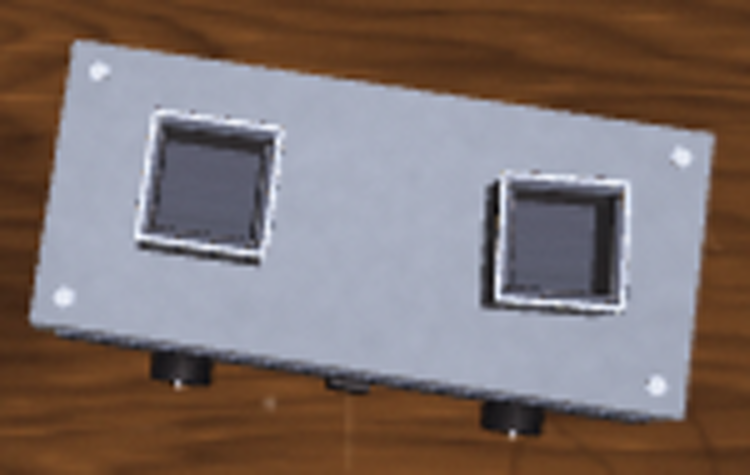

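View pics/sz.png

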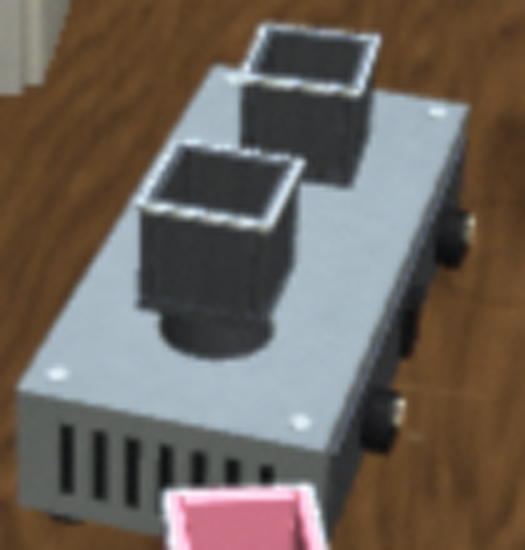

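The crops show the +y head proud, with its barrel visible at (215,335) in the side crop. Rim and station corners are readable in both. Next I'll compute positions.

```bash
cat > h.py <<'E'
import numpy as np
from workcell import bot
def ray(n,uv):
    c=bot.calibration(n);f=240/np.tan(np.radians(c["vfov"]/2));T=c["camera_from_world"]
    uv=np.atleast_2d(uv).astype(float);d=np.c_[(uv[:,0]-c["cx"])/f,(uv[:,1]-c["cy"])/f,np.ones(len(uv))]
    return -T[:3,:3].T@T[:3,3], d@T[:3,:3]
def onz(n,uv,z):
    o,d=ray(n,uv);return o+d*((z-o[2])/d[:,2])[:,None]
E
python3 - <<'E'
from h import *
t=lambda l:np.array(l)/5+[285,232]-.4
s=lambda l:np.array(l)/5+[310,180]-.4
def yaw(P):
    e=[P[0]-P[3],P[1]-P[2],P[0]-P[1],P[3]-P[2]]
    return [round(float(np.degrees(np.arctan2(v[1],v[0]))),1) for v in e]
S=onz("top",t([(75,40),(714,132),(685,420),(30,325)]),.06)
print("station",S.mean(0),yaw(S),[np.linalg.norm(S[i]-S[i-1]) for i in range(4)])
for z in(.116,.119,.122):
  for nm,u in(("top",t([(152,108),(286,127),(263,252),(136,240)])),("side",s([(180,142),(305,160),(268,230),(136,207)]))):
    P=onz(nm,u,z);print(z,nm,P.mean(0),yaw(P),[round(float(np.linalg.norm(P[i]-P[i-1])),4) for i in range(4)])
N=onz("top",t([(503,170),(632,183),(625,313),(494,303)]),.104);print("nb",N.mean(0),yaw(N))
E
```

```text
station [ 0.55057692 -0.03230356  0.06      ] [-6.9, -6.6, 83.2, 83.3] [np.float64(0.1108371116562842), np.float64(0.24898054657049376), np.float64(0.11069487239322305), np.float64(0.24967150608551358)]
0.116 top [0.55988012 0.03261033 0.116     ] [-5.3, -9.3, 83.4, 86.1] [0.0479, 0.0487, 0.0458, 0.0454]
0.116 side [0.55942474 0.02667553 0.116     ] [-98.9, -97.5, -4.5, -6.8] [0.0476, 0.0459, 0.0495, 0.047]
0.119 top [0.55951836 0.03266369 0.119     ] [-5.3, -9.3, 83.4, 86.1] [0.0477, 0.0485, 0.0456, 0.0453]
0.119 side [0.55876087 0.03160296 0.119     ] [-98.9, -97.5, -4.5, -6.8] [0.0473, 0.0456, 0.0491, 0.0467]
0.122 top [0.55915659 0.03271705 0.122     ] [-5.3, -9.3, 83.4, 86.1] [0.0475, 0.0483, 0.0454, 0.0451]
0.122 side [0.55809701 0.03653039 0.122     ] [-98.9, -97.5, -4.5, -6.8] [0.047, 0.0453, 0.0488, 0.0464]
nb [ 0.54265455 -0.09643998  0.104     ] [-3.8, -3.6, 85.7, 87.1]
```

```bash
python3 -m crank '[{"gripper":85,"travel":[0,0,0],"twist":[0,0,0.18]},{"gripper":85,"travel":[0,0,0],"twist":[0,0,0.18]},{"gripper":85,"travel":[0,0,0],"twist":[0,0,0.18]},{"gripper":85,"travel":[0,0,0],"twist":[0,0,0.18]},{"gripper":85,"travel":[0,0,0],"twist":[0,0,0.18]},{"gripper":85,"travel":[0,0,0],"twist":[0,0,0.18]},{"gripper":85,"travel":[0,0,0],"twist":[0,0,0.18]},{"gripper":85,"travel":[0,0,0],"twist":[0,0,0.18]}]' 100
python3 -m crank '[{"gripper":85,"travel":[-37,40,4],"twist":[0,0,0]},{"gripper":85,"travel":[-37,40,4],"twist":[0,0,0]},{"gripper":85,"travel":[-37,40,4],"twist":[0,0,0]},{"gripper":85,"travel":[-37,40,4],"twist":[0,0,0]},{"gripper":85,"travel":[-37,40,4],"twist":[0,0,0]},{"gripper":85,"travel":[-37,40,4],"twist":[0,0,0]},{"gripper":85,"travel":[-37,40,4],"twist":[0,0,0]},{"gripper":85,"travel":[-37,40,4],"twist":[0,0,0]},{"gripper":85,"travel":[-37,40,4],"twist":[0,0,0]},{"gripper":85,"travel":[-37,40,4],"twist":[0,0,0]},{"gripper":85,"travel":[-37,40,4],"twist":[0,0,0]},{"gripper":85,"travel":[-37,40,4],"twist":[0,0,0]}]'
python3 - <<'E'
from h import *
import cv2
o=bot.get_obs();print(o["q"],o["ee_pos"],o["tcp_rot"])
c=bot.calibration("wrist");print(c);np.save("wc.npy",c)
cv2.imwrite("pics/w1.png",bot.camera("wrist")[:,:,::-1])
E
```

```text
time: 1.1
ee_pos: [0.1365, 0.5327, 0.2309]
tcp_rot: [-180.0, 0.0, 82.8]
wrist_force: [-0.3, -0.0, 0.5]
opening: 0.0852
grasp_force: 0.0
time: 2.6
ee_pos: [0.5607, 0.0329, 0.1828]
tcp_rot: [-180.0, -0.0, 83.1]
wrist_force: [0.7, 0.4, 0.1]
opening: 0.085
grasp_force: 0.0
[3.35219892e+00 5.86379422e+00 5.65708186e+00 8.98148112e+01
 6.66762616e-03 1.00241732e+02] [0.56072167 0.0328768  0.18282993] [-1.79977634e+02 -2.73446491e-03  8.31104655e+01]
{'vfov': 65.70646984690485, 'cx': 322.0585566316423, 'cy': 239.23306421238635, 'camera_from_world': array([[ 9.92773617e-01, -1.20002269e-01, -8.46558538e-06,
        -5.52162703e-01],
       [-1.15736354e-01, -9.57500525e-01,  2.64192810e-01,
         7.46646316e-02],
       [-3.17118425e-02, -2.62282672e-01, -9.64469885e-01,
         3.57733205e-01],
       [ 0.00000000e+00,  0.00000000e+00,  0.00000000e+00,
         1.00000000e+00]])}
```

View pics/w1.png

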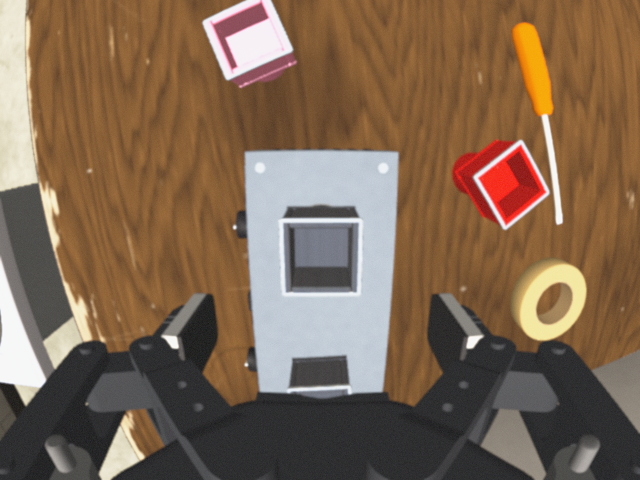

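The rim's outer corners lie at about (280,219), (362,219), (360,296) and (282,296). The head is nearly square to the gripper and centred between the fingers.

Run:
```python
import numpy as np
c=np.load("wc.npy",allow_pickle=True).item();T=c["camera_from_world"];f=240/np.tan(np.radians(c["vfov"]/2))
def onz(uv,z):
    v=(np.array(uv,float)-[c["cx"],c["cy"]]);r=np.linalg.norm(v,axis=1);th=r/f
    d=np.c_[v*(np.sin(th)/r)[:,None],np.cos(th)]@T[:3,:3];o=-T[:3,:3].T@T[:3,3]
    return o+d*((z-o[2])/d[:,2])[:,None]
P=onz([(279.5,218.5),(362,219),(360.5,296),(282,296)],.119)
print(P,P.mean(0))
for a,b in((0,1),(3,2),(3,0),(2,1)):
    v=P[b]-P[a];print(np.linalg.norm(v),np.degrees(np.arctan2(v[1],v[0])))
```

```text
[[0.53876675 0.05803072 0.119     ]
 [0.5854034  0.05209355 0.119     ]
 [0.58028042 0.00463429 0.119     ]
 [0.53289842 0.01034973 0.119     ]] [0.55933725 0.03127707 0.119     ]
0.04701306009999584 -7.255129114585309
0.047725460492415724 -6.878049575497555
0.04804076056687266 82.98362243964543
0.04773495549786296 83.83906410289427
```

```bash
python3 -m crank '[{"gripper":85,"travel":[-1.2,-1.4,30],"twist":[0,0,0]},{"gripper":85,"travel":[0,0,30],"twist":[0,0,0]},{"gripper":85,"travel":[0,0,26],"twist":[0,0,0]},{"gripper":85,"travel":[0,0,20],"twist":[0,0,0]},{"gripper":85,"travel":[0,0,0],"twist":[0,0,0]}]'
python3 -m crank '[{"gripper":40,"travel":[0,0,0],"twist":[0,0,0]},{"gripper":40,"travel":[0,0,0],"twist":[0,0,0]},{"gripper":40,"travel":[0,0,0],"twist":[0,0,0]},{"gripper":40,"travel":[0,0,0],"twist":[0,0,0]},{"gripper":40,"travel":[0,0,0],"twist":[0,0,0]},{"gripper":40,"travel":[0,0,0],"twist":[0,0,0]}]' 90
```

```text
time: 3.28
ee_pos: [0.5571, 0.0335, 0.0755]
tcp_rot: [-179.8, 0.0, 83.1]
wrist_force: [-0.5, 0.1, 0.8]
opening: 0.085
grasp_force: 0.0
time: 4.03
ee_pos: [0.5589, 0.0336, 0.0781]
tcp_rot: [179.9, -0.0, 83.1]
wrist_force: [0.5, 1.1, 6.3]
opening: 0.0453
grasp_force: 93.7
```

```bash
python3 -m crank '[{"gripper":40,"travel":[0,0,1.2],"twist":[0,0,0.09]},{"gripper":40,"travel":[0,0,1.2],"twist":[0,0,0.09]},{"gripper":40,"travel":[0,0,1.2],"twist":[0,0,0.09]},{"gripper":40,"travel":[0,0,1.2],"twist":[0,0,0.09]},{"gripper":40,"travel":[0,0,1.2],"twist":[0,0,0.09]}]'; python3 -c "
from workcell import bot
o=bot.get_obs();print(o['q'],o['torque'])"
```

```text
time: 4.65
ee_pos: [0.5591, 0.0335, 0.0724]
tcp_rot: [179.9, -0.1, 57.2]
wrist_force: [1.0, -1.0, 7.4]
opening: 0.0449
grasp_force: 94.0
[ 3.43439143e+00  6.10539886e+00 -6.28108227e+00  7.74897786e+01
 -8.85326885e-03  1.26242268e+02] [-0.02144322 -0.13616509  0.24359799]
```

```bash
python3 -m crank '[{"gripper":40,"travel":[0,0,1.4],"twist":[0,0,0.09]},{"gripper":40,"travel":[0,0,1.4],"twist":[0,0,0.09]},{"gripper":40,"travel":[0,0,1.4],"twist":[0,0,0.09]},{"gripper":40,"travel":[0,0,1.4],"twist":[0,0,0.09]}]'
python3 - <<'E'
from h import *
import cv2
o=bot.get_obs();print(o['q'][5],o['torque'],o['ee_pos'],o['wrist_force'])
cv2.imwrite("pics/s2.png",cv2.resize(bot.camera("side")[180:290,300:420,::-1],None,fx=5,fy=5,interpolation=2))
E
```

```text
time: 5.15
ee_pos: [0.5595, 0.0334, 0.0671]
tcp_rot: [179.9, -0.1, 36.6]
wrist_force: [2.5, -0.3, 8.9]
opening: 0.0446
grasp_force: 94.0
146.8675944761132 [-0.18369269 -0.39256185  0.26910281] [0.55946774 0.03342225 0.06710375] [ 2.513951   -0.27727515  8.92003548]
```

View pics/s2.png

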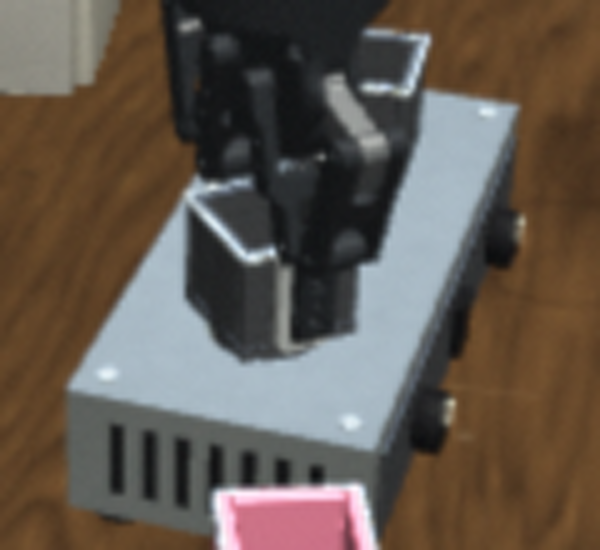

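The crucible is turning with the gripper, about 46° so far. A small gap still shows under the shoulder at (225,345), so I'll continue.

```bash
python3 -m crank '[{"gripper":40,"travel":[0,0,1.2],"twist":[0,0,0.07]},{"gripper":40,"travel":[0,0,1.2],"twist":[0,0,0.07]}]';python3 -m crank '[{"gripper":40,"travel":[0,0,1.2],"twist":[0,0,0.07]},{"gripper":40,"travel":[0,0,1.2],"twist":[0,0,0.05]}]'
```

```text
time: 5.45
ee_pos: [0.5596, 0.0334, 0.0649]
tcp_rot: [179.9, -0.2, 28.6]
wrist_force: [2.3, -2.0, 9.3]
opening: 0.0448
grasp_force: 94.4
time: 5.7
ee_pos: [0.5598, 0.0333, 0.0627]
tcp_rot: [179.9, -0.2, 21.7]
wrist_force: [2.4, -0.8, 10.6]
opening: 0.0455
grasp_force: 94.5
```

```bash
python3 -m crank '[{"gripper":40,"travel":[0,0,1],"twist":[0,0,0.04]},{"gripper":40,"travel":[0,0,1],"twist":[0,0,0.04]}]';python3 -m crank '[{"gripper":40,"travel":[0,0,1],"twist":[0,0,0.03]},{"gripper":40,"travel":[0,0,0.5],"twist":[0,0,0]}]';  python3 - <<'E'
from h import *
import cv2
o=bot.get_obs();print(o['q'][5],o['torque'],o['ee_pos'],o['wrist_force'])
cv2.imwrite("pics/s3.png",cv2.resize(bot.camera("side")[180:290,300:420,::-1],None,fx=5,fy=5,interpolation=2))
E
```

```text
time: 5.95
ee_pos: [0.5598, 0.0331, 0.062]
tcp_rot: [179.9, -0.2, 17.2]
wrist_force: [-3.9, -4.5, 25.9]
opening: 0.0452
grasp_force: 96.2
time: 6.2
ee_pos: [0.5599, 0.0331, 0.0619]
tcp_rot: [179.9, -0.3, 15.5]
wrist_force: [-7.4, -5.6, 34.1]
opening: 0.0451
grasp_force: 96.9
167.9134235727833 [-0.382263    1.93669067  0.2196306 ] [0.55994338 0.0330897  0.06193096] [-7.4449597  -5.59124295 34.08231304]
```

View pics/s3.png

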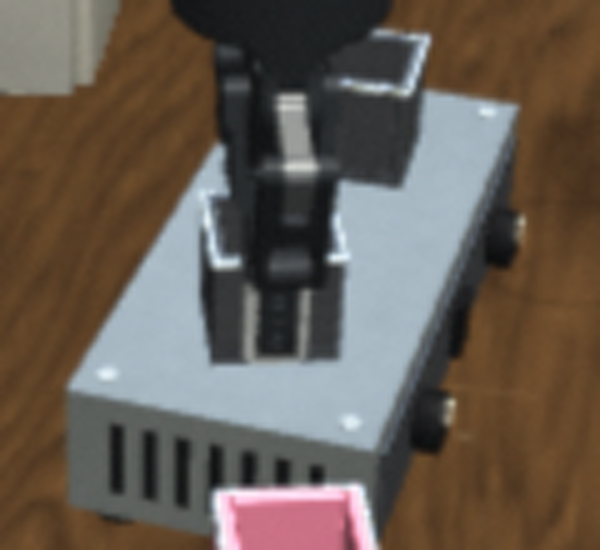

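The shoulder looks flush, with no barrel visible, and the down force rose sharply after 16 mm of sinking and 67.6° of turn. I'll ease off, release and rise to check.

```bash
python3 -m crank '[{"gripper":40,"travel":[0,0,-1.5],"twist":[0,0,0]},{"gripper":85,"travel":[0,0,0],"twist":[0,0,0]},{"gripper":85,"travel":[0,0,0],"twist":[0,0,0]},{"gripper":85,"travel":[0,0,0],"twist":[0,0,0]},{"gripper":85,"travel":[0,0,0],"twist":[0,0,0]},{"gripper":85,"travel":[0,0,0],"twist":[0,0,0]},{"gripper":85,"travel":[0,0,-25],"twist":[0,0,0]},{"gripper":85,"travel":[0,0,-40],"twist":[0,0,0]},{"gripper":85,"travel":[0,0,-50],"twist":[0,0,0]},{"gripper":85,"travel":[0,0,-50],"twist":[0,0,0]},{"gripper":85,"travel":[0,0,0],"twist":[0,0,0]}]'
python3 - <<'E'
from h import *
import cv2
o=bot.get_obs();print(o['ee_pos'],o['wrist_force'])
s=bot.camera("side")[180:290,310:415,::-1]
c=bot.calibration("wrist");np.save("wc2.npy",c);w=bot.camera("wrist")[:,:,::-1]
cv2.imwrite("pics/s4.png",cv2.resize(s,None,fx=5,fy=5,interpolation=2))
cv2.imwrite("pics/w4.png",w)
E
```

```text
time: 7.62
ee_pos: [0.5598, 0.0336, 0.2283]
tcp_rot: [179.9, -0.4, 15.5]
wrist_force: [1.6, 0.5, -0.4]
opening: 0.0851
grasp_force: 0.0
[0.55975017 0.03356823 0.22827666] [ 1.59968177  0.50300622 -0.40063166]
```

View pics/s4.png

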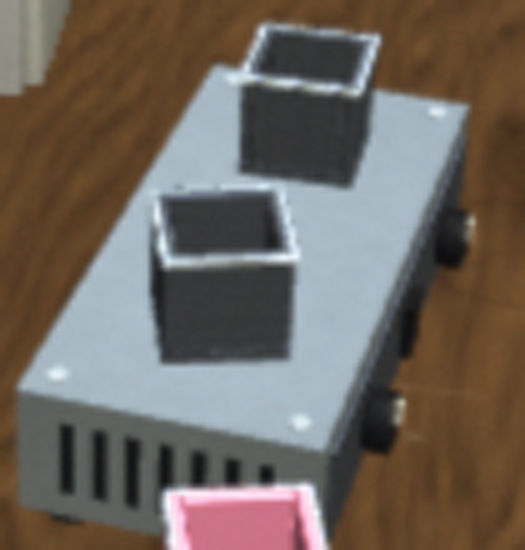

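View pics/w4.png

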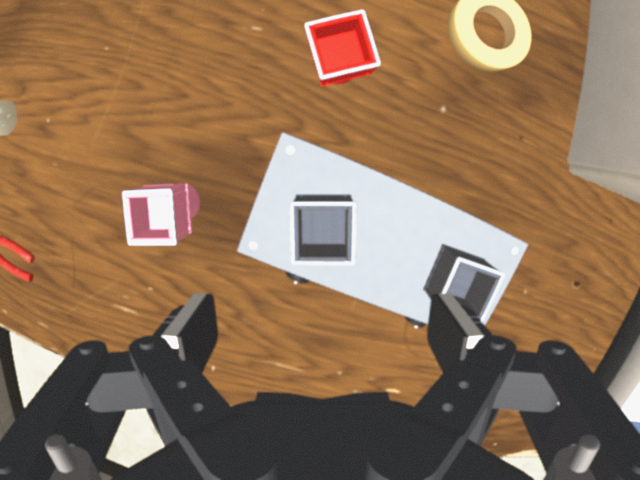

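Released: the head stands flush in the side crop (base at y≈360) and square to the gripper in the wrist view. I'll check the height against the neighbour with the same method.

Run:
```python
from h import *
s=lambda l:np.array(l)/5+[310,180]-.4
A=onz("side",s([(150,193),(282,186),(299,261),(160,267)]),.104)
B=onz("side",s([(263,22),(382,37),(364,95),(240,80)]),.104)
print(A.mean(0),B.mean(0),(A-B).mean(0),np.linalg.norm((A-B).mean(0)))
v=A[1]-A[0];w=A[2]-A[3];print(np.degrees(np.arctan2(v[1],v[0])),np.degrees(np.arctan2(w[1],w[0])))
```

```text
[0.55756215 0.03499768 0.104     ] [ 0.54219068 -0.09480091  0.104     ] [0.01537148 0.1297986  0.        ] 0.13070561716630377
-162.54008338912152 -163.8178034171447
```

```bash
python3 -c "
from workcell import bot
print(bot.job_done())"
```

```text
the job is handed in; nothing more can be done
None
```

The stuck crucible (the +y one) was pressed down about 16 mm with a twist of about 67° and let go; its shoulder measures level with the neighbour's, which I left untouched, and the job was handed in after about 8 s on the robot's clock.

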